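# Sweep the draughts off the board into the tray

### The job

Put the game away: with your fingertips, sweep the three flat wooden discs off the top of the game board, over its edge and down into the open tray that stands against it. Push them only, do not pick any up, and leave the two pawns, the die and everything else around the game where they are.

Things in the scene. Friction and masses are not known exactly. Their poses are not given: they have to be found in the camera images.
- case: closed wooden game case with a draughtboard on its flat top, 250 x 260 x 50 mm (its x, y, z), fixed to the counter. Origin: centre of its underside; z up; its top is 50 mm above the counter. The tray stands against one of its two y sides, the lidded box against the other (they swap)
- tray: open wooden tray, 250 x 90 mm (x, y), 46 mm high, walls and floor 5 mm thick, empty, with a thin dark lining on its floor, fixed, 1 mm from the case's +y or -y side and parallel to it; its rim is 4 mm lower than the case's top. Origin: centre of its underside, axes as the case's, 176 mm from the case's centre along the case's y
- lidded: closed wooden box, 250 x 90 x 50 mm, top flush with the case's top, fixed against the case's other y side; like the tray but shut. Origin: centre of its underside
- disc1: loose flat wooden draughts piece (disc), 36 mm across, 12 mm thick, 20 g or so, lying on the case's top. Origin: centre of its underside. All three discs are alike; two lie 90 to 130 mm apart in one row along the case's y, the third in another row, each row about 60 mm from the case's middle line
- disc2: loose flat wooden draughts piece (disc), 36 mm across, 12 mm thick, 20 g or so, lying on the case's top. Origin: centre of its underside. All three discs are alike; two lie 90 to 130 mm apart in one row along the case's y, the third in another row, each row about 60 mm from the case's middle line
- disc3: loose flat wooden draughts piece (disc), 36 mm across, 12 mm thick, 20 g or so, lying on the case's top. Origin: centre of its underside. All three discs are alike; two lie 90 to 130 mm apart in one row along the case's y, the third in another row, each row about 60 mm from the case's middle line
- pawn1: turned wooden pawn, 22 mm across the foot, 44 mm tall, standing loose on the case's top near its middle line (the line along its y). Origin: centre of its underside. To be left standing where it is
- pawn2: turned wooden pawn, 22 mm across the foot, 44 mm tall, standing loose on the case's top near its middle line (the line along its y). Origin: centre of its underside. To be left standing where it is
- die: plain white 18 mm die lying loose on the case's top near its centre. Origin: centre of its underside. To be left alone
- mug: mug, 80 mm wide, 90 mm tall, beside the game on the counter. Origin: centre of its underside. To be left alone
- spray: capped bottle, 60 mm wide, 170 mm tall, beside the game on the counter. Origin: centre of its underside. To be left alone
- jar: pale jar with a steel cap, 80 mm wide, 100 mm tall, on the counter. Origin: centre of its underside. To be left alone
- cards: card pack, 65 x 92 x 22 mm, lying on the counter. Origin: centre of its underside. To be left alone
There are look-alikes about, which are no part of the job. Leave any red or yellow look-alike of the disc3 alone.

How it is judged:
By the outcome, as a careful person would: the job done as asked, in the order asked, and still so for the second after the job is handed in, with the robot touching nothing.
It also fails if it takes over 58 s, if anything falls off the work surface, if the arm or the gripper's body presses on something with over 40 N, if the wrist force passes 120 N, or if a joint passes its speed limit or range.

### The arm

A 6-joint arm with a two-finger parallel gripper is mounted at the origin on the work surface. World frame = base frame: x ahead of the robot, y to its left, z up, the work surface at z = 0. Lengths are in m, angles in rad, forces in N, time in s.
With the tool pointing down it reaches from about 0.325 to 0.85 m from the base axis. Payload 15.5 kg.
Tool frame: the origin (TCP) lies midway between the tips of the shut fingers; the grasp point (between the pads) lies 19 mm behind it; z points along the fingers, y is the line along which they close (so a half turn about z gives the same grasp; the last joint's range is limited). The gripper opens to 91 mm and grips with 3 to 60 N. Pads are 32 mm wide; open, the fingers measure 118 mm over their backs; the gripper's body (76 mm by 178 mm) begins 60 mm behind the grasp point.
Start: joints at [-1.387, 0.494, 1.345, -0, 1.302, -0.096], TCP at [0.172, -0.601, 0.214] pointing down, gripper open.
Joint ranges: [-2.91, 2.91], [-0.82, 2.16], [0.22, 2.67], [-1.22, 4.37], [0.12, 2.79], [-3.08, 3.08]. Speed limits (rad/s): [1.89, 1.89, 2.57, 3.01, 3.01, 3.01].

### API

Orientations are given as a unit quaternion [w, x, y, z].
In Python, from bench import env, cams gives the robot as it stands.
- The arm moves only by the tool drive_tool, never from a script. Its argument "plan" is a list of rows, each a list of 6 numbers: the shift along the tool's x, y, z in units of 30 mm (1.0 is 30 mm), then the turn, a rotation vector about the tool's x, y, z in units of 180 degrees (1.0 is 180 degrees). A call has 1 to 20 rows; each row shifts and turns the commanded pose from where the row before left it, along the tool's axes as they then stand; what a row does not reach is not made up. A row lasts 1/10 s, in which the tool goes at most 50 mm and 8.59 degrees, less where a joint would pass 70% of its speed; a pose out of reach is approached as far as the arm can. A call with a number of a shift or a turn outside -1 to 1 is refused whole. A call with a gripper value outside its range is refused whole. "hand" is the gripper command: -1 is fully open, 1 is shut, values between are in proportion, set as the call begins (left out, the last holds). The fingers move at their own pace and stop on an object; "force" is the grip in N (left out, the last holds). Time passes only in rows, so rows that do not move let the fingers close. It gives the time, the measured TCP pose, the force, the opening and the grip force at its end, in the units of the state.
- env.observe(): the state, without advancing time (a new reading comes with each control period).
- cams.read_camera(name): name is "scene" or "top" or "wrist"; returns a dict with "frame" (420x560x3 uint8, red, green, blue), "fx", "fy", "cx", "cy" (pixels), "extrinsics" (4x4, takes a point from camera to world coordinates); the wrist camera has in their place "hand_eye" (4x4, takes a point from camera to tool coordinates, whose origin is the TCP and whose axes are the flange's). Camera axes: x right, y down, z forward; pixel columns grow to the right and rows downward; lengths in m; the calibration is good to about 2 mm. A picture is of the moment at which its call begins: read the wrist's pose just before it. There is no depth.
- env.finish_job(): hands the job in; it is judged then, once.
The state is a dict: "clock": time; "q": joint angles; "joint_velocities": joint speeds; "tau": joint torques, N m; "position": TCP position; "eef_rot": TCP orientation; "force": force on the tool from outside, world axes, zero at the start; "ft_torque": the same for the moment, N m; "grip_width": finger opening in m; "gripper_force": force on a finger pad.
Only numpy, scipy, OpenCV 4.12 (cv2) and the standard library are available. Lean on these libraries where they do the work, as an engineer would, in place of code of your own. Each camera call takes 0.05 s, during which the arm holds its last target. There are 200 camera calls.

## Working session

There is one attempt and no reset: what is moved stays moved. The work goes in short steps, Python scripts to look and compute and a tool call to move; the robot and the scene stay as the last step left them, time stands still between calls to the robot, and variables do not carry over. Pictures are saved under pics/ and viewed, at most 10 in all, crops included, and the job is handed in when it is done.

Besides the shell and the picture viewer there is one more tool, called by a JSON object that holds its "api" and its "payload". drive_tool: Moves the arm, as the interface text tells. Its arguments: {"type":"object","properties":{"plan":{"type":"array"},"hand":{"type":"number"},"force":{"type":"number"}},"required":["plan"]}

```bash
ls; mkdir -p pics
python3 - <<'E'
from bench import env, cams
import cv2, numpy as np
s=env.observe(); print(s)
for n in ("top","scene"):
    c=cams.read_camera(n); cv2.imwrite(f"pics/{n}0.png",c["frame"][:,:,::-1]); print(n,c["fx"],c["fy"],c["cx"],c["cy"],np.round(c["extrinsics"],4).tolist())
    np.savez(f"{n}0.npz",**c)
E
```

```text
pics
{'clock': 0.0, 'q': array([-1.38750969e+00,  4.94168850e-01,  1.34615192e+00, -4.85367678e-06,
        1.30249206e+00, -9.55188535e-02]), 'joint_velocities': array([ 0.00034612, -0.00117215,  0.0012066 , -0.00031477,  0.00063596,
       -0.00047184]), 'tau': array([-1.46439338e-04, -8.78814125e+01, -3.81853116e+01,  7.04209018e-02,
        5.30468230e-02, -6.42861141e-05]), 'position': array([ 0.1719235 , -0.60048362,  0.21334013]), 'eef_rot': array([-6.09398864e-04,  9.90298889e-01,  1.38952290e-01, -2.91018454e-05]), 'force': array([-0.08111131,  0.52003641, -0.52883569]), 'ft_torque': array([ 0.02073938, -0.00378745,  0.01732387]), 'gripper_force': 0.0, 'grip_width': 0.09143229710698669}
top 535.3016640953447 535.3016640953447 287.53006914346633 207.28121398164066 [[-0.0373, -0.9777, 0.2066, 0.2218], [-0.9993, 0.0371, -0.005, 0.0199], [-0.0028, -0.2067, -0.9784, 1.4258], [0.0, 0.0, 0.0, 1.0]]
scene 545.4939936757538 545.4939936757538 273.9215752760718 205.85760395236798 [[0.7526, 0.5508, -0.3607, 1.0504], [0.6582, -0.6161, 0.4326, -0.6159], [0.0161, -0.563, -0.8263, 1.2947], [0.0, 0.0, 0.0, 1.0]]
```

Run:
```python
import cv2
a=cv2.imread("pics/top0.png"); cv2.imwrite("pics/top0b.png",cv2.resize(a,(800,600),interpolation=cv2.INTER_CUBIC))
```

```text
(no output)
```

View pics/top0b.png

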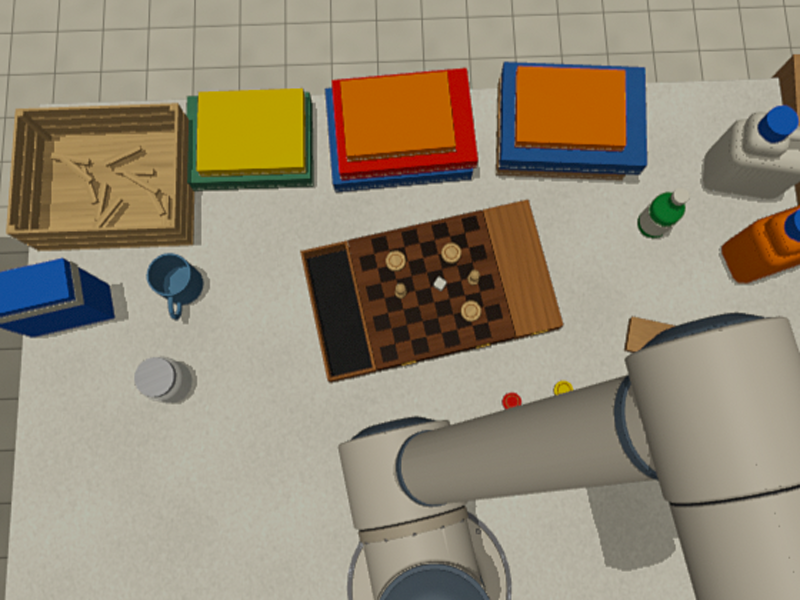

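View pics/scene0.png

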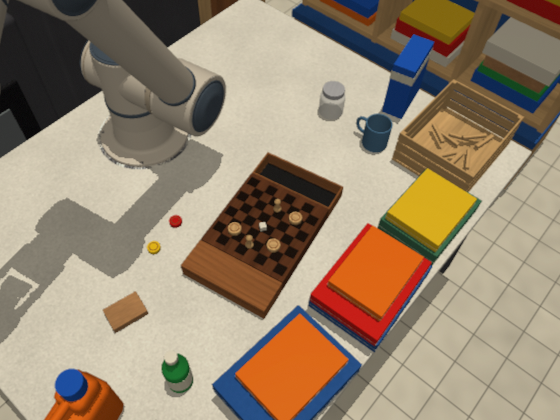

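The top view, scaled to 800x600, shows:
- The tray with its dark lining is at the left, at about (340,315), on the +y side. The lidded box is at the right.
- The pale discs are at (396,261), (451,253) and (471,311).
- The pawns are at (400,290) and (474,277), and the die is at (440,284).
- The look-alikes, red (512,400) and yellow (563,388), are off the board.

The three pale wooden discs on the board fit the description. I'll confirm that in one enlarged crop.

```bash
cat > h.py <<'E'
import numpy as np, cv2
def ray(c,uv,z):
    uv=np.atleast_2d(uv).astype(float); T=c["extrinsics"]
    d=np.c_[(uv[:,0]-c["cx"])/c["fx"],(uv[:,1]-c["cy"])/c["fy"],np.ones(len(uv))]@T[:3,:3].T
    return T[:3,3]+d*((z-T[2,3])/d[:,2])[:,None]
E
python3 - <<'E'
from h import *
c=np.load("top0.npz"); f=c["frame"]
crop=f[135:270,205:400]; cv2.imwrite("pics/crop.png",cv2.resize(crop,None,fx=4,fy=4,interpolation=cv2.INTER_CUBIC)[:,:,::-1])
hsv=cv2.cvtColor(f,cv2.COLOR_RGB2HSV)
board=np.zeros(f.shape[:2],np.uint8)
# game: saturated brown + dark
m=((hsv[:,:,0]<22)&(hsv[:,:,1]>90)|(hsv[:,:,2]<70)).astype(np.uint8); m[:130]=0;m[275:]=0;m[:,:205]=0;m[:,405:]=0
m=cv2.morphologyEx(m,cv2.MORPH_CLOSE,np.ones((9,9)))
cs,_=cv2.findContours(m,0,2); g=max(cs,key=cv2.contourArea)
p=ray(c,g[:,0],0.048)[:,:2]; r=cv2.minAreaRect(p.astype(np.float32)); print("rect",r,cv2.boxPoints(r).round(4).tolist())
cv2.fillPoly(board,[g],1); board=cv2.erode(board,np.ones((5,5)))
pale=((f.min(2)>95)&(board>0)).astype(np.uint8)
n,l,st,ce=cv2.connectedComponentsWithStats(pale)
for i in range(1,n):
    if st[i,4]>8: print(st[i],ce[i].round(1),ray(c,ce[i],.062).round(4),f[l==i].mean(0).round())
E
```

```text
rect ((0.5260379314422607, -0.023400649428367615), (0.2530982196331024, 0.43996042013168335), 11.041058540344238) [[0.3596999943256378, 0.16830000281333923], [0.4440000057220459, -0.26350000500679016], [0.6923999786376953, -0.2151000052690506], [0.6080999970436096, 0.2167000025510788]]
[304 194   8   9  50] [307.6 197.9] [[ 0.533  -0.0404  0.062 ]] [173. 172. 155.]
```

View pics/crop.png

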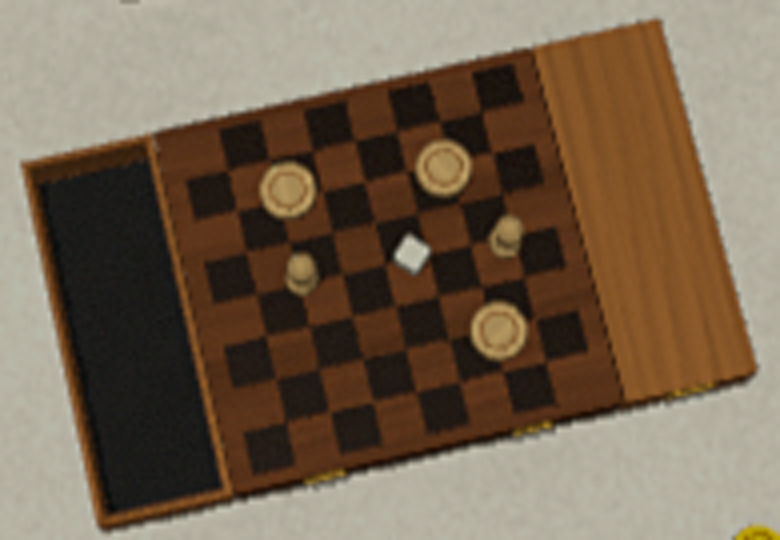

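The crop shows three plain pale discs at (288,190), (443,167) and (498,331), the pawns with their feet near (300,281) and (506,246), and the die at (411,253). The red and yellow pieces lie off the board, on the counter. The measured game rectangle is 253 x 440 mm, which agrees with the given sizes. Next I convert these points to the case frame.

Run:
```python
from h import *
c=np.load("top0.npz"); f=c["frame"]
h=cv2.cvtColor(f,cv2.COLOR_RGB2HSV); a=np.radians(11.04); X=np.array([np.cos(a),np.sin(a)]);Y=np.array([-np.sin(a),np.cos(a)]); o=np.array([.526,-.0234])
P={"d1":(288,190,.062),"d2":(443,167,.062),"d3":(498,331,.062),"p1":(300,281,.053),"p2":(506,246,.053),"die":(411,253,.068)}
P.update({"k%d"%i:(u,v,.05) for i,(u,v) in enumerate([(157,133),(534,47),(624,402),(231,497)])})
for k,(u,v,z) in P.items():
    uv=np.array([u/4+205-.4,v/4+135-.4])
    if k[0]=="d" and k!="die":
        u0,v0=uv.round().astype(int); w=f[v0-11:v0+12,u0-11:u0+12].astype(int)
        m=(w[:,:,0]>110).astype(np.uint8); n,l,st,ce=cv2.connectedComponentsWithStats(m); i=l[11,11]
        print(k,st[i]); uv=ce[i]+[u0-11,v0-11]
    w=ray(c,uv,z)[0,:2]; d=w-o; print(k,w.round(4),"case mm",(1e3*np.array([d@X,d@Y])).round(1))
```

```text
d1 [  4   5  14  13 150]
d1 [0.5788 0.0396] case mm [63.8 51.7]
d2 [  5   5  14  14 148]
d2 [ 0.5903 -0.0635] case mm [ 55.4 -51.7]
d3 [  5   5  14  14 154]
d3 [ 0.4794 -0.0941] case mm [-59.3 -60.5]
p1 [0.5191 0.0334] case mm [ 4.1 57.1]
p2 [ 0.5375 -0.1028] case mm [ -3.9 -80.2]
die [ 0.5317 -0.0395] case mm [  2.5 -16.9]
k0 [0.6243 0.1254] case mm [125.  127.2]
k1 [ 0.6747 -0.1294] case mm [ 125.7 -132.5]
k2 [ 0.4314 -0.174 ] case mm [-121.7 -129.7]
k3 [0.3793 0.0827] case mm [-123.7  132.3]
```

{"api": "drive_tool", "payload": {"plan": [[0.94, -0.765, 0, 0, 0, 0], [0.94, -0.765, 0, 0, 0, 0], [0.94, -0.765, 0, 0, 0, 0], [0.94, -0.765, 0, 0, 0, 0], [0.94, -0.765, 0, 0, 0, 0], [0.94, -0.765, 0, 0, 0, 0], [0.94, -0.765, 0, 0, 0, 0], [0.94, -0.765, 0, 0, 0, 0], [0.94, -0.765, 0, 0, 0, 0], [0.94, -0.765, 0, 0, 0, 0], [0.94, -0.765, 0, 0, 0, 0], [0.94, -0.765, 0, 0, 0, 0], [0.94, -0.765, 0, 0, 0, 0], [0.94, -0.765, 0, 0, 0, 0], [0.94, -0.765, 0, 0, 0, 0], [0.94, -0.765, 0, 0, 0, 0], [0.94, -0.765, 0, 0, 0, 0], [0.94, -0.765, 0, 0, 0, 0], [0.94, -0.765, 0, 0, 0, 0], [0.94, -0.765, 0, 0, 0, 0]], "hand": 0.56}}

```text
clock: 2.1
position: [0.5884, -0.0029, 0.2137]
eef_rot: [-0.0, 0.99, 0.139, -0.0]
force: [-0.1, -0.2, -0.9]
grip_width: 0.0204
gripper_force: 0.0
```

{"api": "drive_tool", "payload": {"plan": [[0, 0, 0, 0, 0, -0.0473], [0, 0, 0, 0, 0, -0.0473], [0, 0, 0, 0, 0, -0.0473], [0, 0, 0, 0, 0, -0.0473], [0, 0, 0, 0, 0, -0.0473], [0, 0, 0, 0, 0, -0.0473], [0, 0, 0, 0, 0, -0.0473], [0, 0, 0, 0, 0, -0.0473], [0, 0, 0, 0, 0, -0.0473], [0, 0, 0, 0, 0, -0.0473], [0, 0, 0, 0, 0, 0], [0, 0, 0, 0, 0, 0]]}}

```text
clock: 3.3
position: [0.5878, -0.0043, 0.2137]
eef_rot: [-0.0, 0.637, 0.771, -0.0]
force: [0.2, -0.0, -0.3]
grip_width: 0.02
gripper_force: 0.0
```

Run:
```python
from bench import env, cams
import cv2, numpy as np
s=env.observe(); c=cams.read_camera("wrist"); cv2.imwrite("pics/w1.png",c["frame"][:,:,::-1]); np.savez("w1.npz",pos=s["position"],rot=s["eef_rot"],**c)
print(s["position"],c["fx"],c["cx"],c["cy"],np.round(c["hand_eye"],4).tolist())
```

```text
[ 0.5877881  -0.00434432  0.21373535] 312.37277386773604 278.0195855945991 206.5880399534049 [[0.0006, -0.9668, -0.2555, 0.0706], [1.0, 0.0007, -0.0, 0.0005], [0.0002, -0.2555, 0.9668, -0.1703], [0.0, 0.0, 0.0, 1.0]]
```

View pics/w1.png

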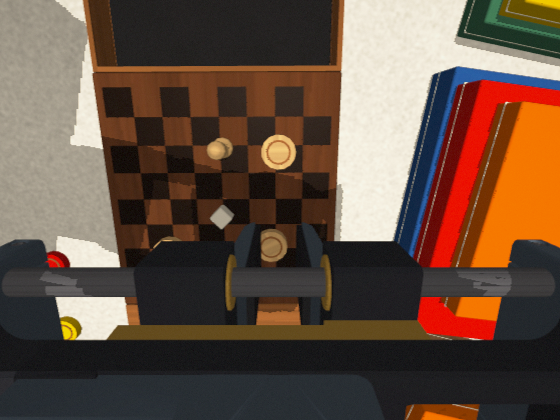

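The wrist view shows disc1 at (279,152), centred between the fingers (mid column about 279) and 43 mm ahead of the TCP. The pawn at (218,150) is about 58 mm to the side, so it's clear. I'll descend.

{"api": "drive_tool", "payload": {"plan": [[0, 0, 0.8, 0, 0, 0], [0, 0, 0.8, 0, 0, 0], [0, 0, 0.8, 0, 0, 0], [0, 0, 0.8, 0, 0, 0], [0, 0, 0.8, 0, 0, 0], [0, 0, 0.8, 0, 0, 0], [0, 0, 0.3, 0, 0, 0], [0, 0, 0.2, 0, 0, 0], [0, 0, 0, 0, 0, 0], [0, 0, 0, 0, 0, 0]]}}

```text
clock: 4.35
position: [0.5885, -0.0044, 0.0558]
eef_rot: [0.001, 0.636, 0.772, 0.0]
force: [-0.3, -0.4, -0.2]
grip_width: 0.02
gripper_force: 0.0
```

{"api": "drive_tool", "payload": {"plan": [[0.15, 0, 0.02, 0, 0, 0], [0.25, 0, 0, 0, 0, 0], [0.27, 0, 0, 0, 0, 0], [0.27, 0, 0, 0, 0, 0], [0.27, 0, 0, 0, 0, 0], [0.27, 0, 0, 0, 0, 0], [0.27, 0, 0, 0, 0, 0], [0.27, 0, 0, 0, 0, 0], [0.27, 0, 0, 0, 0, 0], [0.27, 0, 0, 0, 0, 0], [0.27, 0, 0, 0, 0, 0], [0.27, 0, 0, 0, 0, 0], [0.27, 0, 0, 0, 0, 0], [0.27, 0, 0, 0, 0, 0], [0.27, 0, 0, 0, 0, 0], [0.27, 0, 0, 0, 0, 0], [0.25, 0, 0, 0, 0, 0], [0, 0, 0, 0, 0, 0], [0, 0, 0, 0, 0, 0]]}}

```text
clock: 6.25
position: [0.5623, 0.1261, 0.0543]
eef_rot: [0.0, 0.635, 0.772, -0.0]
force: [-0.3, -0.9, -0.3]
grip_width: 0.0199
gripper_force: 0.0
```

{"api": "drive_tool", "payload": {"plan": [[0, 0, -0.8, 0, 0, 0], [0, 0, -1, 0, 0, 0], [0, 0, -1, 0, 0, 0], [0, 0, -0.8, 0, 0, 0], [-0.79, -0.03, -0.4, 0, 0, 0], [-0.79, -0.03, -0.4, 0, 0, 0], [-0.79, -0.03, 0, 0, 0, 0], [-0.79, -0.03, 0, 0, 0, 0], [-0.79, -0.03, 0, 0, 0, 0], [-0.79, -0.03, 0, 0, 0, 0], [-0.79, -0.03, 0, 0, 0, 0], [-0.79, -0.03, 0, 0, 0, 0], [-0.79, -0.03, 0, 0, 0, 0], [-0.79, -0.03, 0, 0, 0, 0], [0, 0, 0, 0, 0, 0], [0, 0, 0, 0, 0, 0]]}}

```text
clock: 7.85
position: [0.5989, -0.1087, 0.1862]
eef_rot: [-0.0, 0.636, 0.772, -0.0]
force: [0.6, -0.3, -0.4]
grip_width: 0.0201
gripper_force: 0.0
```

```bash
cat > w.py <<'E'
from bench import env, cams
import cv2, numpy as np, sys
s=env.observe(); c=cams.read_camera("wrist"); cv2.imwrite(f"pics/{sys.argv[1]}.png",c["frame"][:,:,::-1])
T=c["hand_eye"]; f=c["frame"]; print(s["position"])
m=((f[:,:,0]>175)&(f[:,:,2]<150)&(f[:,:,1]>120)).astype(np.uint8); m=cv2.morphologyEx(m,cv2.MORPH_CLOSE,np.ones((7,7)))
n,l,st,ce=cv2.connectedComponentsWithStats(m)
for i in range(1,n):
    if 200<st[i,4]<4000:
        d=T[:3,:3]@[(ce[i,0]-c["cx"])/c["fx"],(ce[i,1]-c["cy"])/c["fy"],1]; t=(s["position"][2]-.062-T[2,3])/d[2]
        print(st[i],ce[i].round(1),"tool mm",(1e3*(T[:3,3]+t*d)).round(1)[:2])
E
python3 w.py w2
```

```text
[ 0.5989091  -0.10869031  0.18615071]
[204   0  20  22 287] [213.1  10.4] tool mm [162.4 -53.9]
[ 260  135   38   38 1121] [278.8 153.1] tool mm [44.4  1.2]
[514 154  36  54 768] [531.6 180.1] tool mm [ 19.  242.2]
[151 163  25  19 277] [162.6 172.7] tool mm [  25.9 -108.9]
```

View pics/w2.png

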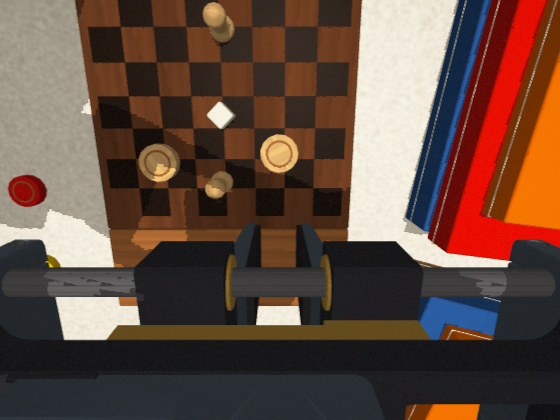

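The wrist view shows disc2 at (279,153), 44 mm ahead and centred. Pawn2 at (220,185), the die at (221,116) and pawn1 at (217,20) are all standing untouched and clear of the lane. Disc3 is at (158,163).

{"api": "drive_tool", "payload": {"plan": [[0, 0.04, 0.8, 0, 0, 0], [0, 0, 0.9, 0, 0, 0], [0, 0, 0.9, 0, 0, 0], [0, 0, 0.9, 0, 0, 0], [0, 0, 0.6, 0, 0, 0], [0, 0, 0.25, 0, 0, 0], [0, 0, 0, 0, 0, 0], [0.15, 0, 0, 0, 0, 0], [0.2, 0, 0, 0, 0, 0], [0.3, 0, 0, 0, 0, 0], [0.3, 0, 0, 0, 0, 0], [0.3, 0, 0, 0, 0, 0], [0.3, 0, 0, 0, 0, 0], [0.3, 0, 0, 0, 0, 0], [0.3, 0, 0, 0, 0, 0], [0.3, 0, 0, 0, 0, 0]]}}

```text
clock: 9.5
position: [0.586, -0.0351, 0.0558]
eef_rot: [-0.0, 0.635, 0.772, 0.0]
force: [-1.2, -0.5, -0.1]
grip_width: 0.02
gripper_force: 0.2
```

{"api": "drive_tool", "payload": {"plan": [[0.3, 0, 0, 0, 0, 0], [0.3, 0, 0, 0, 0, 0], [0.3, 0, 0, 0, 0, 0], [0.3, 0, 0, 0, 0, 0], [0.3, 0, 0, 0, 0, 0], [0.3, 0, 0, 0, 0, 0], [0.3, 0, 0, 0, 0, 0], [0.3, 0, 0, 0, 0, 0], [0.3, 0, 0, 0, 0, 0], [0.3, 0, 0, 0, 0, 0], [0.3, 0, 0, 0, 0, 0], [0.3, 0, 0, 0, 0, 0], [0.3, 0, 0, 0, 0, 0], [0.3, 0, 0, 0, 0, 0], [0.3, 0, 0, 0, 0, 0], [0.3, 0, 0, 0, 0, 0], [0.3, 0, 0, 0, 0, 0], [0.3, 0, 0, 0, 0, 0], [0, 0, 0, 0, 0, 0], [0, 0, 0, 0, 0, 0]]}}

```text
clock: 11.5
position: [0.5549, 0.1232, 0.0558]
eef_rot: [0.0, 0.635, 0.772, -0.0]
force: [-0.5, -0.5, 0.4]
grip_width: 0.02
gripper_force: 0.0
```

{"api": "drive_tool", "payload": {"plan": [[0, 0, -0.8, 0, 0, 0], [0, 0, -1, 0, 0, 0], [0, 0, -1, 0, 0, 0], [0, 0, -0.8, 0, 0, 0], [-0.82, -0.38, -0.4, 0, 0, 0], [-0.82, -0.38, -0.3, 0, 0, 0], [-0.82, -0.38, 0, 0, 0, 0], [-0.82, -0.38, 0, 0, 0, 0], [-0.82, -0.38, 0, 0, 0, 0], [-0.82, -0.38, 0, 0, 0, 0], [-0.82, -0.38, 0, 0, 0, 0], [-0.82, -0.38, 0, 0, 0, 0], [-0.82, -0.38, 0, 0, 0, 0], [-0.82, -0.38, 0, 0, 0, 0], [0, 0, 0, 0, 0, 0], [0, 0, 0, 0, 0, 0]]}}

```text
clock: 13.1
position: [0.4903, -0.1409, 0.1848]
eef_rot: [-0.0, 0.636, 0.772, 0.0]
force: [0.7, 0.9, 0.4]
grip_width: 0.0199
gripper_force: 0.0
```

```bash
python3 w.py w3
```

```text
[ 0.49028655 -0.14085829  0.18484194]
[ 258  132   39   39 1141] [276.7 151.1] tool mm [46.3 -0.8]
[328 161  26  25 364] [341.6 172.7] tool mm [26.3 60.5]
[117 246  32  21 435] [130.4 256.7] tool mm [ -59.5 -149.1]
```

View pics/w3.png

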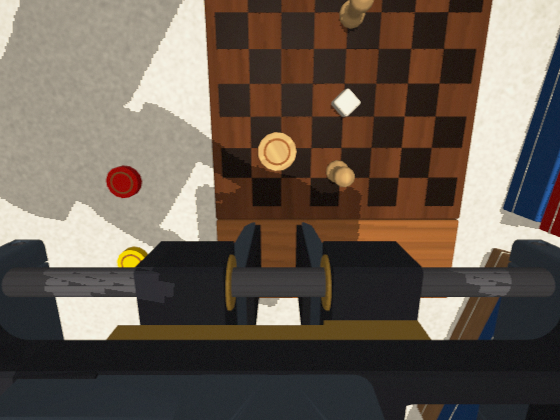

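Disc3 is at (277,151), 46 mm ahead and centred. Pawn2 at (340,174) is about 57 mm to the side, so it's clear of the lane. The red and yellow pieces are off the board.

{"api": "drive_tool", "payload": {"plan": [[0, -0.03, 0.8, 0, 0, 0], [0, 0, 0.9, 0, 0, 0], [0, 0, 0.9, 0, 0, 0], [0, 0, 0.9, 0, 0, 0], [0, 0, 0.6, 0, 0, 0], [0, 0, 0.2, 0, 0, 0], [0, 0, 0, 0, 0, 0], [0.2, 0, 0, 0, 0, 0], [0.3, 0, 0, 0, 0, 0], [0.3, 0, 0, 0, 0, 0], [0.3, 0, 0, 0, 0, 0], [0.3, 0, 0, 0, 0, 0], [0.3, 0, 0, 0, 0, 0], [0.3, 0, 0, 0, 0, 0], [0.3, 0, 0, 0, 0, 0], [0.3, 0, 0, 0, 0, 0], [0.3, 0, 0, 0, 0, 0]]}}

```text
clock: 14.85
position: [0.4727, -0.0544, 0.0558]
eef_rot: [-0.0, 0.635, 0.772, -0.0]
force: [-0.3, -0.1, -0.4]
grip_width: 0.0199
gripper_force: 0.1
```

{"api": "drive_tool", "payload": {"plan": [[0.3, 0, 0, 0, 0, 0], [0.3, 0, 0, 0, 0, 0], [0.3, 0, 0, 0, 0, 0], [0.3, 0, 0, 0, 0, 0], [0.3, 0, 0, 0, 0, 0], [0.3, 0, 0, 0, 0, 0], [0.3, 0, 0, 0, 0, 0], [0.3, 0, 0, 0, 0, 0], [0.3, 0, 0, 0, 0, 0], [0.3, 0, 0, 0, 0, 0], [0.3, 0, 0, 0, 0, 0], [0.3, 0, 0, 0, 0, 0], [0.3, 0, 0, 0, 0, 0], [0.3, 0, 0, 0, 0, 0], [0.3, 0, 0, 0, 0, 0], [0.3, 0, 0, 0, 0, 0], [0.3, 0, 0, 0, 0, 0], [0.3, 0, 0, 0, 0, 0], [0, 0, 0, 0, 0, 0], [0, 0, 0, 0, 0, 0]]}}

```text
clock: 16.85
position: [0.4416, 0.104, 0.0558]
eef_rot: [0.0, 0.635, 0.772, 0.0]
force: [-0.5, -0.4, 0.5]
grip_width: 0.02
gripper_force: 0.0
```

{"api": "drive_tool", "payload": {"plan": [[0, 0, -0.8, 0, 0, 0], [0, 0, -1, 0, 0, 0], [0, 0, -1, 0, 0, 0], [0, 0, -1, 0, 0, 0], [-0.5, 0.3, -1, 0, 0, 0], [-0.5, 0.4, -0.8, 0, 0, 0], [-0.5, 0.4, -0.5, 0, 0, 0], [-0.5, 0.4, 0, 0, 0, 0], [-0.5, 0.4, 0, 0, 0, 0], [0, 0, 0, 0, 0, 0], [0, 0, 0, 0, 0, 0]]}}

```text
clock: 17.95
position: [0.5116, 0.0409, 0.2376]
eef_rot: [-0.001, 0.636, 0.772, -0.001]
force: [-0.3, 1.5, -0.2]
grip_width: 0.0203
gripper_force: 0.0
```

```bash
python3 w.py w4
```

```text
[0.51157534 0.04087955 0.23756797]
[165  43 237   7 245] [284.9  43.1] tool mm [149.3   7.3]
[ 308   79   43   46 1239] [328.8 101.7] tool mm [93.3 53.8]
[217  83  30  30 721] [231.4  97.5] tool mm [ 97.5 -48.5]
```

View pics/w4.png

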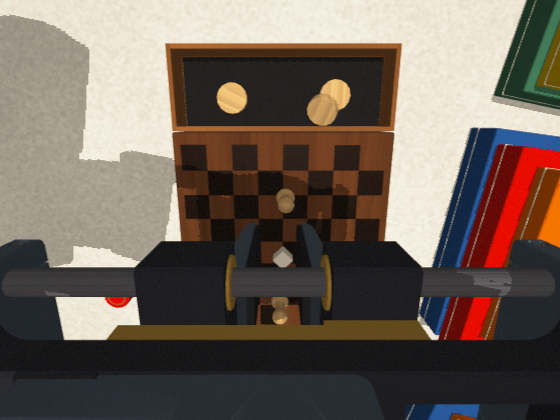

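The wrist view shows all three discs inside the tray, at (231,98), (335,95) and (322,109), with the last one resting on its neighbour below the rim. Both pawns are standing at (286,201) and (279,312), and the die is at (283,258). The arm is clear of everything, so I'm handing in.

```bash
python3 -c "
from bench import env
print(env.finish_job())"
```

```text
the job is handed in; nothing more can be done
None
```

All three discs were swept into the tray, one of them resting on another below the rim; the pawns and die were left standing where they were, and the job was handed in at about 18 s.

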